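# Balance the fresh weld sample on the domed cooling rest

### The job

The square weld sample with the black lid has just been welded and must cool with its seam touching nothing: pick it up and gently set it, lid up, on top of the orange dome of the cooling rest so that it stays balanced there by itself, centred and close to level. Do not let it drop onto the dome, and leave the grey-lidded and white-lidded samples where they are.

Things in the scene. Friction and masses are not known exactly. Their poses are not given: they have to be found in the camera images.
- sample_black: The sample to place: a square flat box of two welded plastic shells, black lid over a grey lower shell, 51 x 51 mm, 18 to 19 mm high, about 30 g. It starts lying flat on the bench, lid up. Origin at the centre of its underside, z up through the lid, x and y parallel to its sides. Bench right of the work (y < 0): cables and a blue air line arch to 0.40 m above it; cross over them.
- dome_rest: Cooling rest, fixed to the bench, round: a thin aluminium flange (156 mm diameter, 4 mm thick) with a smooth orange rubbery dome on it, like an upturned shallow bowl: a cap of a sphere of radius 75 mm, 130 mm wide where it meets the flange, top 42 mm above the bench. A flat part set within about 10 mm of its axis stays balanced. Origin at the centre of its underside, z up.
- dome_top (a point): The highest point of the orange dome, on its axis, 42 mm above the bench.
- sample_grey: Bystander: oblong weld sample with a grey lid over a white lower shell, 41 x 61 x 23 mm, loose on the bench. Origin at the centre of its underside, z up, y along its length.
- sample_white: Bystander: oblong weld sample with a white lid over a black lower shell, 37 x 53 x 23 mm, loose on the bench. Origin at the centre of its underside, z up, y along its length.
Not all that is in view belongs to the job. What is meant by the sample_black is not red, and is the larger of those in its own colour.

How it is judged:
By the outcome, as a careful person would: the job done as asked, in the order asked, and still so for the second after the job is handed in, with the robot touching nothing.
It also fails if it takes over 42 s, if anything falls off the work surface, if the arm or the gripper's body presses on something with over 40 N, if the wrist force passes 120 N, or if a joint passes its speed limit or range.

### The arm

A 6-joint arm with a two-finger parallel gripper is mounted at the origin on the work surface; the furniture and walls round the work are solid. World frame = base frame: x ahead of the robot, y to its left, z up, the work surface at z = 0. Lengths are in m, angles in rad, forces in N, time in s.
With the tool pointing down it reaches from about 0.25 to 0.775 m from the base axis. Payload 4 kg.
Tool frame: the origin (TCP) lies at the very end of the fingers, on their centre line; the grasp point (between the pads) lies 19 mm behind it (robot.hold_point_z is the distance from the TCP to the grasp point, in m); z points along the fingers, y is the line along which they close (so a half turn about z gives the same grasp; the last joint's range is limited). The gripper opens to 94 mm and grips with 3 to 60 N. Pads are 16 mm wide; open, the fingers measure 119 mm over their backs; the gripper's body (75 mm by 177 mm) begins 78 mm behind the grasp point.
Start: joints at [1.155, 0.087, 1.371, -0, 1.684, -0.103], TCP at [0.169, 0.523, 0.206] pointing down, gripper open.
Joint ranges: [-3.1, 3.1], [-0.76, 2.03], [0.27, 2.55], [-1.08, 4.22], [0.17, 2.65], [-2.57, 2.57]. Speed limits (rad/s): [2.79, 2.79, 3.14, 3.14, 3.14, 3.14].

### API

Orientations are given as [roll, pitch, yaw] about the fixed x, y, z axes, in that order (R = Rz(yaw) Ry(pitch) Rx(roll)).
In Python, from bench import robot gives the robot as it stands.
- The arm moves only by the tool carry_out, never from a script. Its argument "steps" is a list of rows, each a list of 3 entries, a list of its own where there are three numbers: the shift along the tool's x, y, z in m, then the turn about the tool's z in units of 10 degrees (1.0 is 10 degrees), then the closure, from -1 (fully open) to 1 (shut). In form: [[[tx, ty, tz], roll, jaw], ...]. A call has 1 to 10 rows; each row is the pose to reach, as a shift and turn from the pose commanded when the call began, along the tool's axes at that moment; what a row does not reach only later rows make up. A row lasts 1/8 s, in which the tool goes at most 62.5 mm and 10.7 degrees, less where a joint would pass 70% of its speed; a pose out of reach is approached as far as the arm can. A call with a gripper value outside its range is refused whole. The fingers move at their own pace and stop on an object; the grip force is fixed at half the most. Time passes only in rows, so rows that repeat a pose let the fingers close. It gives the time, the measured TCP pose, the force, the opening and the grip force at its end, in the units of the state.
- robot.get_obs(): the state, without advancing time (a new reading comes with each control period).
- robot.snapshot(name): name is "scene" or "top" or "wrist"; returns a dict with "image" (400x640x3 uint8, red, green, blue), "z_map" (400x640 float32, m along the optical axis (not along the pixel's ray), 0 where there is no reading), "mtx" (3x3 intrinsics, pixels), "R" (3x3) and "t" (3): a world point X has camera coordinates R X + t. Camera axes: x right, y down, z forward; pixel columns grow to the right and rows downward; lengths in m; the calibration is good to about 2 mm. The wrist camera is an equidistant fisheye: a pixel r from the principal point sees the ray r / f radians off the axis. A picture is of the moment at which its call begins.
- robot.close_job(): hands the job in; it is judged then, once.
The state is a dict: "time": time; "joint_positions": joint angles; "qvel": joint speeds; "joint_torque": joint torques, N m; "tool_pos": TCP position; "ee_rot": TCP orientation; "wrist_force": force on the tool from outside, world axes, zero at the start; "wrist_torque": the same for the moment, N m; "width": finger opening in m; "finger_force": force on a finger pad.
Only numpy, scipy, OpenCV 4.12 (cv2) and the standard library are available. Lean on these libraries where they do the work, as an engineer would, in place of code of your own. Each camera call takes 0.05 s, during which the arm holds its last target. There are 200 camera calls.

## Working session

There is one attempt and no reset: what is moved stays moved. The work goes in short steps, Python scripts to look and compute and a tool call to move; the robot and the scene stay as the last step left them, time stands still between calls to the robot, and variables do not carry over. Pictures are saved under pics/ and viewed, at most 10 in all, crops included, and the job is handed in when it is done.

Besides the shell and the picture viewer there is one more tool, called after "Call:" by a JSON object that holds its "name" and its "arguments", one argument or row to a line. carry_out: Moves the arm, as the interface text tells. Its arguments: {"type":"object","properties":{"steps":{"type":"array","items":{"type":"array"}}},"required":["steps"]}

```bash
mkdir -p pics; cat > h.py <<'E'
import numpy as np,cv2
from bench import robot
def snap(n,f=None):
    s=robot.snapshot(n)
    if f: cv2.imwrite('pics/'+f,s['image'][:,:,::-1])
    return s
def ray(s,u,v,fish=False):
    K=s['mtx'];a=(u-K[0,2])/K[0,0];b=(v-K[1,2])/K[1,1]
    if fish:
        r=np.hypot(a,b)+1e-12;d=np.array([a/r*np.sin(r),b/r*np.sin(r),np.cos(r)])
    else: d=np.array([a,b,1.])
    R=np.array(s['R']);return -R.T@np.array(s['t']),R.T@d
def onz(s,u,v,z,fish=False):
    c,d=ray(s,u,v,fish);return c+d*(z-c[2])/d[2]
E
python3 - <<'E'
from h import *
a=snap('top','top.png');b=snap('scene','scene.png')
np.savez('a.npz',**a)
print(robot.get_obs())
E
```

```text
{'time': 0.1, 'joint_positions': array([ 1.15490774e+00,  8.78740118e-02,  1.37207934e+00, -2.64872672e-05,
        1.68361479e+00, -1.03082829e-01]), 'qvel': array([ 0.0009645 , -0.00036069, -0.00257641,  0.00106341, -0.00025631,
       -0.00094796]), 'joint_torque': array([ 1.98138259e-03, -3.41255128e+01, -3.03300798e+01,  7.21106795e-02,
        3.04988748e-02, -1.11376605e-04]), 'tool_pos': array([0.16905464, 0.52285464, 0.20443717]), 'ee_rot': array([-3.13962494e+00, -1.77093240e-04,  2.82878376e+00]), 'wrist_force': array([-1.12371294,  0.88545379, -1.28290279]), 'wrist_torque': array([-0.04069928,  0.01905109, -0.01219627]), 'finger_force': 0.0, 'width': 0.0943371491150719}
```

View pics/top.png

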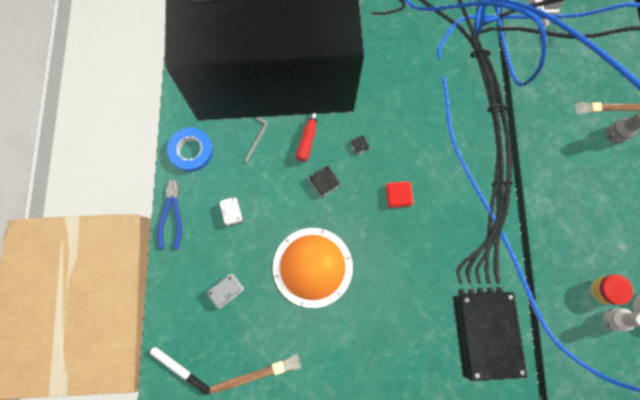

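View pics/scene.png

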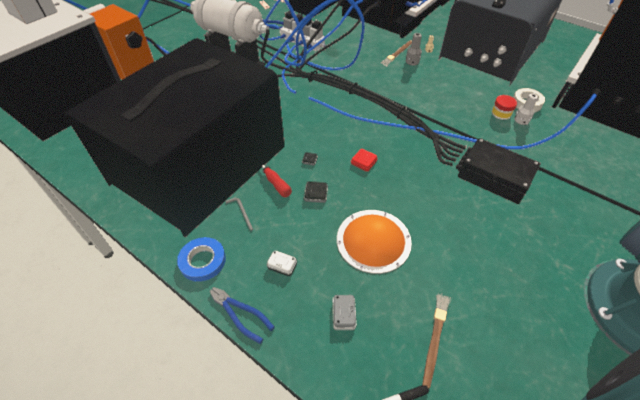

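Candidates in the top view are the black square at (324,180), the smaller black square at (360,145) and the red square at (399,194). The one at (324,180) fits, since it is black and the larger of the two black ones. I'll confirm that in a crop and measure it.

```bash
python3 - <<'E'
from h import *
s=dict(np.load('a.npz'));im=s['image'];
cv2.imwrite('pics/crop.png',cv2.resize(im[120:310,250:430,::-1],None,fx=3,fy=3,interpolation=cv2.INTER_CUBIC))
g=im.max(2)
def blob(mask,u,v):
    n,l,st,c=cv2.connectedComponentsWithStats(mask.astype(np.uint8)); k=l[v,u]; m=(l==k).astype(np.uint8)
    cs,_=cv2.findContours(m,cv2.RETR_EXTERNAL,cv2.CHAIN_APPROX_NONE); return c[k],st[k],cv2.minAreaRect(cs[0])
for u,v in((324,180),(360,145)):
    c,st,r=blob(g<75,u,v); print(c,st,r)
    P=[onz(s,*p,0.015)for p in cv2.boxPoints(r)]; print(np.round(P,4)); print(onz(s,*r[0],.018),s['z_map'][v,u])
i=im.astype(int)
c,st,r=blob((i[...,0]>180)&(i[...,2]<120)&(i[...,1]<190),313,265); print(c,r,onz(s,*r[0],.004+.0))
# dome: flange outline (orange or whitish)
m=((i[...,0]-i[...,1]>60)|(i.min(2)>150))
c,st,r=blob(m,313,265); print(c,st,r,onz(s,*r[0],.004))
# dome from depth: sphere fit
K=s['mtx'];v,u=np.mgrid[235:300,280:346];o=(i[235:300,280:346,0]>180)&(i[235:300,280:346,2]<110)
z=s['z_map'][235:300,280:346];o&=z>0
pc=np.stack([(u-K[0,2])/K[0,0]*z,(v-K[1,2])/K[1,1]*z,z],-1)[o]
P=(pc-s['t'])@s['R']
A=np.c_[2*P,np.ones(len(P))];x=np.linalg.lstsq(A,(P**2).sum(1),rcond=None)[0];print('sphere',x[:3],np.sqrt(x[3]+x[:3]@x[:3]),P[:,2].max())
print('cam',-s['R'].T@s['t'])
E
```

```text
[316.74032433 210.91949344] [     0      0    640    400 223783] ((319.5, 199.49996948242188), (398.99993896484375, 638.9998779296875), 90.0)
[[ 1.092   0.8785  0.015 ]
 [ 1.08   -0.5561  0.015 ]
 [ 0.2429 -0.4108  0.015 ]
 [ 0.2549  0.7532  0.015 ]]
[0.62311322 0.16772454 0.018     ] 0.9089301
[357.6        143.88571429] [352 137  11  15  70] ((358.9000549316406, 143.80001831054688), (10.28591251373291, 11.62755298614502), 63.43495178222656)
[[0.7467 0.1001 0.015 ]
 [0.758  0.0782 0.015 ]
 [0.7376 0.0693 0.015 ]
 [0.7264 0.0912 0.015 ]]
[0.74100663 0.0850177  0.018     ] 0.93610895
[311.68748029 267.29706717] ((312.0000305175781, 267.0000305175781), (63.639610290527344, 63.639610290527344), 45.0) [0.48982764 0.18388659 0.004     ]
[312.29383792 267.36338419] [ 272  227   81   81 5047] ((312.0, 267.0), (80.0, 80.0), 90.0) [0.4898277  0.18388665 0.004     ]
sphere [ 0.49036032  0.18349627 -0.03029486] 0.07355951841584973 0.04620654646274635
cam [0.39969947 0.17751728 0.89395426]
```

View pics/crop.png

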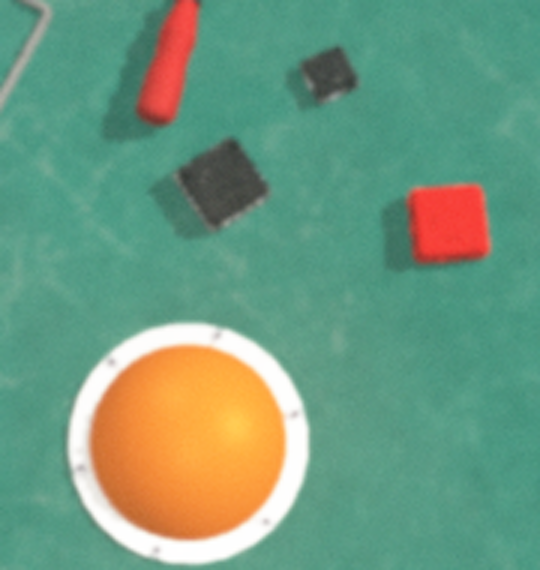

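The crop shows the large black-lidded square at crop (222,183), which is top (324,181). It is clearly larger than the other black one at crop (330,75), so this is the one meant. The screwdriver tip is at crop (157,110), so I'll close along the other diagonal. Next I measure the pose accurately.

```bash
cat >> h.py <<'E'
def lid(s,box,z,fish=False,thr=70):
    u0,v0,u1,v1=box;i=s['image'][v0:v1,u0:u1].astype(int)
    m=((i.max(2)<thr)&(i.max(2)-i.min(2)<22)).astype(np.uint8)
    n,l,st,c=cv2.connectedComponentsWithStats(m);k=1+st[1:,4].argmax()
    cs,_=cv2.findContours((l==k).astype(np.uint8),cv2.RETR_EXTERNAL,cv2.CHAIN_APPROX_NONE)
    w=np.array([onz(s,p[0,0]+u0,p[0,1]+v0,z,fish)[:2] for p in cs[0]])
    r=cv2.minAreaRect((w*1000).astype(np.float32));return st[k],r
def to_tool(dp,o):
    from scipy.spatial.transform import Rotation as Q
    return Q.from_euler('xyz',o['ee_rot']).as_matrix().T@np.array(dp)
E
python3 - <<'E'
from h import *
s=dict(np.load('a.npz'))
for t in(60,70,85):print(lid(s,(300,160,350,205),.018,thr=t))
o=robot.get_obs()
_,r=lid(s,(300,160,350,205),.018,thr=70)
p=np.r_[np.array(r[0])/1000,.15];print(p,to_tool(p-o['tool_pos'],o))
E
```

```text
Traceback (most recent call last):
  File "h.py", line 18, in lid
    n,l,st,c=cv2.connectedComponentsWithStats(m);k=1+st[1:,4].argmax()
                                                     ~~~~~~~~~~~~~~~^^
ValueError: attempt to get argmax of an empty sequence
```

```bash
python3 - <<'E'
from h import *
s=dict(np.load('a.npz'));print(s['image'][181,308:342].tolist(), s['image'].dtype)
m=s['image'];print(m[176:186,320:328].reshape(-1,3).mean(0))
E
```

```text
[[77, 114, 102], [95, 113, 104], [87, 96, 89], [72, 77, 72], [65, 68, 66], [67, 70, 65], [72, 75, 71], [67, 68, 67], [74, 77, 71], [79, 80, 73], [77, 81, 75], [76, 79, 73], [75, 78, 74], [74, 79, 72], [75, 77, 70], [72, 76, 72], [69, 72, 69], [69, 73, 65], [72, 75, 70], [66, 70, 64], [65, 69, 63], [64, 68, 66], [67, 71, 65], [71, 73, 66], [73, 77, 72], [71, 75, 70], [71, 75, 71], [71, 74, 68], [73, 75, 70], [76, 84, 79], [79, 100, 91], [89, 126, 114], [86, 146, 127], [83, 154, 131]] uint8
[71.5625 74.5875 69.3125]
```

```bash
python3 - <<'E'
from h import *
s=dict(np.load('a.npz'))
for t in(88,95,105):print(lid(s,(300,160,350,205),.018,thr=t))
o=robot.get_obs()
_,r=lid(s,(300,160,350,205),.018,thr=95)
p=np.r_[np.array(r[0])/1000,.15];print(p,to_tool(p-o['tool_pos'],o))
E
```

```text
(array([ 10,   7,  28,  28, 461], dtype=int32), ((663.1911010742188, 159.00918579101562), (44.746490478515625, 45.59709167480469), 32.29707717895508))
(array([ 10,   7,  29,  28, 475], dtype=int32), ((663.3592529296875, 158.80714416503906), (44.8947868347168, 46.151954650878906), 32.17396545410156))
(array([  9,   7,  30,  29, 507], dtype=int32), ((662.6343383789062, 159.4471893310547), (46.62999725341797, 48.04975509643555), 33.98548126220703))
[0.66335925 0.15880714 0.15      ] [-0.58235631 -0.19416049  0.05471619]
```

Call:
{"name": "carry_out", "arguments": {
  "steps": [
    [[-0.05, -0.017, 0], -0.5, -1],
    [[-0.1, -0.034, 0], -1, -1],
    [[-0.15, -0.05, 0], -1.5, -1],
    [[-0.2, -0.067, 0], -2, -1],
    [[-0.25, -0.083, 0], -2.5, -1],
    [[-0.3, -0.1, 0], -3, -1],
    [[-0.35, -0.117, 0], -3.5, -1],
    [[-0.4, -0.133, 0], -4, -1],
    [[-0.45, -0.15, 0], -4.5, -1],
    [[-0.5, -0.167, 0], -5, -1]
  ]
}}

```text
time: 1.35
tool_pos: [0.5946, 0.2093, 0.2048]
ee_rot: [3.141, -0.001, -2.579]
wrist_force: [0.1, 0.7, 0.9]
width: 0.0939
finger_force: 0.0
```

```bash
python3 - <<'E'
from h import *
s=snap('wrist','w1.png');np.savez('w1.npz',**s)
o=robot.get_obs();print(o['tool_pos'],o['ee_rot'],-s['R'].T@s['t'],s['mtx'])
print(to_tool(np.array([.663,.159,.1])-o['tool_pos'],o))
a=dict(np.load('a.npz'))
print([onz(a,u,v,0) for u,v in((198,118),(352,109))])
E
```

```text
[0.5992463  0.2041011  0.20336964] [-3.13685415e+00 -8.24631584e-04 -2.58306674e+00] [0.53178825 0.16875683 0.38370178] [[309.70691629   0.         320.34510767]
 [  0.         309.70691629 204.58137635]
 [  0.           0.           1.        ]]
[-0.03025001 -0.07154233  0.10368489]
[array([0.8097005 , 0.42488575, 0.        ]), array([0.82755023, 0.09544562, 0.        ])]
```

View pics/w1.png

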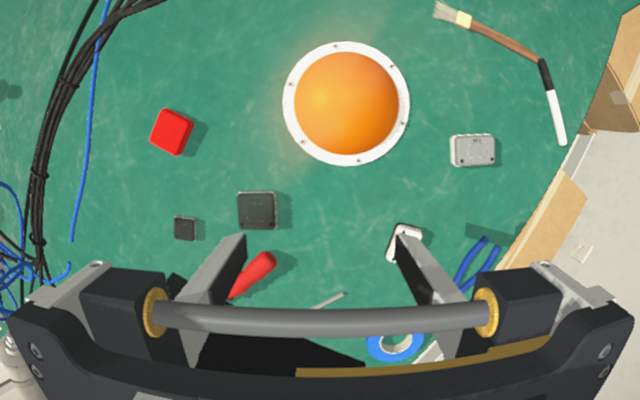

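Wrist view: the sample lid is at (257,210), nearly aligned with the jaws. The dome is at (346,104), and the screwdriver at (252,275) lies off the closing axis.

```bash
python3 - <<'E'
from h import *
s=dict(np.load('w1.npz'));print(s['image'][210,230:285:3].tolist())
for t in(70,85):print(lid(s,(228,180,290,240),.0185,True,t))
o=robot.get_obs()
_,r=lid(s,(228,180,290,240),.0185,True,75)
print(to_tool(np.r_[np.array(r[0])/1000,.1]-o['tool_pos'],o))
i=s['image'].astype(int);m=((i[...,0]-i[...,1]>60)|(i.min(2)>165))
n,l,st,c=cv2.connectedComponentsWithStats(m.astype(np.uint8));k=l[104,346]
cs,_=cv2.findContours((l==k).astype(np.uint8),cv2.RETR_EXTERNAL,cv2.CHAIN_APPROX_NONE)
w=np.array([onz(s,*p[0],.003,True)[:2] for p in cs[0]],np.float32)*1000
print(cv2.fitEllipse(w))
E
```

```text
[[83, 155, 127], [81, 154, 127], [78, 145, 119], [77, 88, 77], [78, 88, 78], [82, 91, 81], [75, 86, 76], [74, 85, 75], [76, 86, 77], [73, 82, 72], [75, 83, 74], [77, 83, 74], [78, 82, 74], [76, 79, 72], [62, 66, 59], [105, 107, 97], [65, 118, 98], [65, 122, 101], [62, 121, 100]]
(array([40, 23,  7, 26, 92], dtype=int32), ((659.2081298828125, 176.68695068359375), (32.685028076171875, 7.653200626373291), 29.705856323242188))
(array([ 12,  14,  36,  35, 666], dtype=int32), ((664.4088745117188, 158.22833251953125), (43.96662139892578, 45.76188659667969), 32.91267776489258))
[-0.03804778 -0.0549725   0.10359995]
((492.49700927734375, 181.47547912597656), (155.62225341796875, 156.35536193847656), 40.21235275268555)
```

Call:
{"name": "carry_out", "arguments": {
  "steps": [
    [[-0.012, -0.03, 0.03], 0, -1],
    [[-0.022, -0.056, 0.06], -0.1, -1],
    [[-0.032, -0.077, 0.09], -0.1, -1],
    [[-0.032, -0.077, 0.1], -0.1, -1],
    [[-0.032, -0.077, 0.1], -0.1, -1],
    [[-0.032, -0.077, 0.1], -0.1, -1]
  ]
}}

```text
time: 2.15
tool_pos: [0.6618, 0.1634, 0.1076]
ee_rot: [-3.141, 0.003, -2.563]
wrist_force: [0.0, -0.9, 0.4]
width: 0.0938
finger_force: 0.0
```

```bash
python3 - <<'E'
from h import *
s=snap('wrist','w2.png');np.savez('w2.npz',**s)
o=robot.get_obs();print(o['time'],o['tool_pos'],o['ee_rot'],to_tool(np.array([.664,.1585,.003])-o['tool_pos'],o))
E
```

```text
2.2 [0.6619494  0.16335417 0.10785142] [-3.14042417  0.00323709 -2.56321822] [ 0.00127593 -0.00506312  0.10485382]
```

View pics/w2.png

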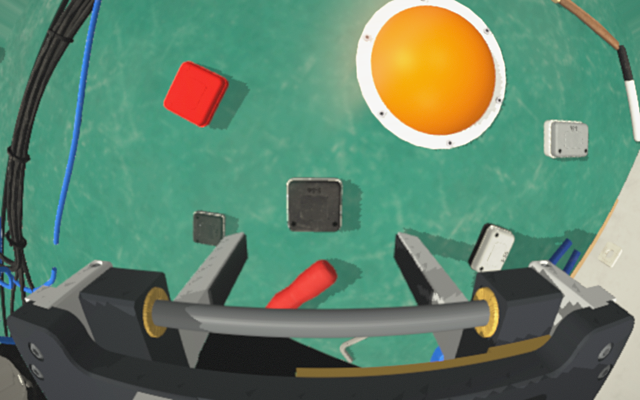

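The lid is at (315,204), nearly centred between the fingertips, and the small black sample is clear of the left finger. I'm descending and closing.

Call:
{"name": "carry_out", "arguments": {
  "steps": [
    [[0.001, -0.005, 0.03], 0, -1],
    [[0.001, -0.005, 0.06], 0, -1],
    [[0.001, -0.005, 0.085], 0, -1],
    [[0.001, -0.005, 0.1], 0, -1],
    [[0.001, -0.005, 0.104], 0, -1],
    [[0.001, -0.005, 0.104], 0, -1],
    [[0.001, -0.005, 0.104], 0, -1]
  ]
}}

```text
time: 3.08
tool_pos: [0.6645, 0.1578, 0.0031]
ee_rot: [-3.141, 0.003, -2.564]
wrist_force: [0.5, -1.2, 0.7]
width: 0.094
finger_force: 0.0
```

Call:
{"name": "carry_out", "arguments": {
  "steps": [
    [[0, 0, 0], 0, 1],
    [[0, 0, 0], 0, 1],
    [[0, 0, 0], 0, 1],
    [[0, 0, 0], 0, 1],
    [[0, 0, 0], 0, 1],
    [[0, 0, 0], 0, 1],
    [[0, 0, 0], 0, 1],
    [[0, 0, 0], 0, 1]
  ]
}}

```text
time: 4.08
tool_pos: [0.6635, 0.1576, 0.0014]
ee_rot: [3.142, -0.0, -2.564]
wrist_force: [-0.6, 1.0, -0.6]
width: 0.0509
finger_force: 30.0
```

Call:
{"name": "carry_out", "arguments": {
  "steps": [
    [[0, 0, -0.01], 0, 1],
    [[0, 0, -0.03], 0, 1],
    [[0, 0, -0.06], 0, 1],
    [[0, 0, -0.09], 0, 1],
    [[0, 0, -0.1], 0, 1],
    [[0, 0, -0.1], 0, 1],
    [[0, 0, -0.1], 0, 1]
  ]
}}

```text
time: 4.95
tool_pos: [0.6626, 0.1574, 0.0999]
ee_rot: [3.14, -0.002, -2.564]
wrist_force: [-1.2, 0.4, -0.9]
width: 0.0509
finger_force: 30.0
```

```bash
python3 - <<'E'
from h import *
s=snap('wrist','w3.png');np.savez('w3.npz',**s)
o=robot.get_obs();print(o['time'],o['tool_pos'],o['ee_rot'],o['width'],to_tool(np.array([.491,.1826,.1])-o['tool_pos'],o))
E
```

```text
5.0 [0.66251536 0.15743344 0.09954644] [ 3.14019814e+00 -2.91501062e-03 -2.56427174e+00] 0.05097260617395537 [1.29982831e-01 1.14697583e-01 8.52911540e-05]
```

View pics/w3.png

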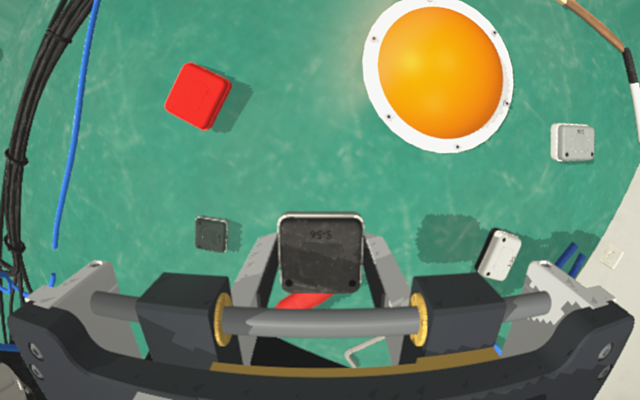

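The sample is held level, lid corners around (280,217), (361,217), (363,292) and (277,290). Now I work out its centre relative to the TCP.

```bash
python3 - <<'E'
from h import *
s=dict(np.load('w3.npz'));o=robot.get_obs()
P=np.array([onz(s,u,v,.116,True) for u,v in((279,214),(362,214),(364,292),(276,291))]);c=P.mean(0)
print(P,c,[np.linalg.norm(P[i]-P[i-1]) for i in range(4)],'lid in tool',to_tool(c-o['tool_pos'],o))
E
```

```text
[[0.65395062 0.12359499 0.116     ]
 [0.62889954 0.16199553 0.116     ]
 [0.6686652  0.19230718 0.116     ]
 [0.69740694 0.14693449 0.116     ]] [0.66223057 0.15620805 0.116     ] [np.float64(0.049327316310949915), np.float64(0.045849291528813216), np.float64(0.05000104133862312), np.float64(0.053710043649683854)] lid in tool [ 0.00095538 -0.00084841 -0.01645204]
```

Call:
{"name": "carry_out", "arguments": {
  "steps": [
    [[0.012, 0.01, 0], 0, 1],
    [[0.035, 0.031, 0], 0, 1],
    [[0.06, 0.054, 0], 0, 1],
    [[0.085, 0.076, 0], 0, 1],
    [[0.108, 0.096, 0], 0, 1],
    [[0.123, 0.109, 0], 0, 1],
    [[0.129, 0.115, 0], 0, 1],
    [[0.129, 0.115, 0.01], 0, 1],
    [[0.129, 0.115, 0.02], 0, 1],
    [[0.129, 0.115, 0.02], 0, 1]
  ]
}}

```text
time: 6.25
tool_pos: [0.4921, 0.1831, 0.0795]
ee_rot: [3.14, -0.003, -2.565]
wrist_force: [0.2, 0.3, -0.9]
width: 0.0506
finger_force: 30.0
```

```bash
python3 - <<'E'
from h import *
s=snap('scene','s2.png');w=snap('wrist','w4.png')
cv2.imwrite('pics/m.png',np.hstack([cv2.resize(s['image'][150:300,280:480,::-1],(400,300)),cv2.resize(w['image'][...,::-1],(400,300))]))
o=robot.get_obs();print(o['time'],o['tool_pos'],o['ee_rot'],o['width'],o['wrist_force'],to_tool(np.array([.491,.1826,.044])-o['tool_pos'],o))
E
```

```text
6.35 [0.49285    0.18333382 0.08091221] [ 3.14126164e+00 -8.40785995e-04 -2.56468830e+00] 0.05088618749298695 [ 1.31918834  0.9397813  -1.1226938 ] [0.0019198  0.00038177 0.03691396]
```

View pics/m.png

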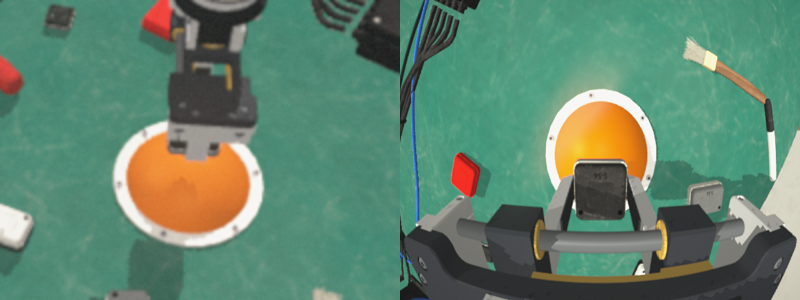

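The left panel shows the sample held over the dome. In the right panel it is at (600,190), on the dome's centre line. I'm descending carefully.

Call:
{"name": "carry_out", "arguments": {
  "steps": [
    [[0.001, 0, 0.008], 0, 1],
    [[0.001, 0, 0.018], 0, 1],
    [[0.001, 0, 0.026], 0, 1],
    [[0.001, 0, 0.031], 0, 1],
    [[0.001, 0, 0.033], 0, 1],
    [[0.001, 0, 0.034], 0, 1],
    [[0.001, 0, 0.034], 0, 1],
    [[0.001, 0, 0.034], 0, 1]
  ]
}}

```text
time: 7.35
tool_pos: [0.492, 0.1831, 0.0478]
ee_rot: [-3.141, 0.001, -2.564]
wrist_force: [0.3, -0.4, 0.2]
width: 0.0508
finger_force: 30.0
```

Call:
{"name": "carry_out", "arguments": {
  "steps": [
    [[0, 0, 0.0005], 0, 1],
    [[0, 0, 0.001], 0, 1],
    [[0, 0, 0.001], 0, 1]
  ]
}}

```text
time: 7.72
tool_pos: [0.4918, 0.183, 0.0464]
ee_rot: [3.142, -0.0, -2.564]
wrist_force: [-0.2, 0.3, -0.1]
width: 0.0512
finger_force: 30.0
```

Call:
{"name": "carry_out", "arguments": {
  "steps": [
    [[0, 0, 0.0005], 0, 1],
    [[0, 0, 0.001], 0, 1],
    [[0, 0, 0.001], 0, 1]
  ]
}}

```text
time: 8.1
tool_pos: [0.4918, 0.183, 0.0454]
ee_rot: [3.141, -0.0, -2.564]
wrist_force: [0.2, -1.0, 0.8]
width: 0.051
finger_force: 30.0
```

Call:
{"name": "carry_out", "arguments": {
  "steps": [
    [[0, 0, 0.0005], 0, 1],
    [[0, 0, 0.0005], 0, 1],
    [[0, 0, 0.0005], 0, 1]
  ]
}}

```text
time: 8.48
tool_pos: [0.4918, 0.183, 0.045]
ee_rot: [3.142, 0.0, -2.564]
wrist_force: [0.9, -0.3, 0.4]
width: 0.0504
finger_force: 30.0
```

Call:
{"name": "carry_out", "arguments": {
  "steps": [
    [[0, 0, 0.0005], 0, 1],
    [[0, 0, 0.0005], 0, 1],
    [[0, 0, 0.0005], 0, 1]
  ]
}}

```text
time: 8.85
tool_pos: [0.4918, 0.183, 0.0445]
ee_rot: [3.142, 0.0, -2.564]
wrist_force: [-0.5, -0.4, -0.2]
width: 0.0508
finger_force: 30.0
```

Call:
{"name": "carry_out", "arguments": {
  "steps": [
    [[0, 0, 0.0005], 0, 1],
    [[0, 0, 0.0005], 0, 1],
    [[0, 0, 0.0005], 0, 1]
  ]
}}

```text
time: 9.22
tool_pos: [0.4918, 0.183, 0.044]
ee_rot: [3.142, 0.0, -2.564]
wrist_force: [-0.3, 0.6, 0.2]
width: 0.0509
finger_force: 30.0
```

Call:
{"name": "carry_out", "arguments": {
  "steps": [
    [[0, 0, 0.0005], 0, 1],
    [[0, 0, 0.0005], 0, 1],
    [[0, 0, 0.0005], 0, 1]
  ]
}}

```text
time: 9.6
tool_pos: [0.4918, 0.183, 0.0435]
ee_rot: [3.142, 0.0, -2.564]
wrist_force: [-0.3, -1.0, -0.9]
width: 0.0508
finger_force: 30.0
```

Call:
{"name": "carry_out", "arguments": {
  "steps": [
    [[0, 0, 0.0005], 0, 1],
    [[0, 0, 0.0005], 0, 1],
    [[0, 0, 0.0005], 0, 1]
  ]
}}

```text
time: 9.98
tool_pos: [0.4919, 0.183, 0.0433]
ee_rot: [-3.142, 0.0, -2.564]
wrist_force: [-0.1, 0.4, 1.5]
width: 0.0511
finger_force: 30.0
```

Call:
{"name": "carry_out", "arguments": {
  "steps": [
    [[0, 0, 0.0005], 0, 1],
    [[0, 0, 0.0005], 0, 1],
    [[0, 0, 0.0005], 0, 1]
  ]
}}

```text
time: 10.35
tool_pos: [0.4919, 0.183, 0.0432]
ee_rot: [-3.141, 0.0, -2.564]
wrist_force: [-2.5, 0.2, 4.9]
width: 0.0505
finger_force: 30.0
```

```bash
python3 - <<'E'
from h import *
F=[]
for k in range(8):
    robot.snapshot('top');o=robot.get_obs();F.append(np.r_[o['wrist_force'],o['wrist_torque'],o['tool_pos']])
print(np.round(np.mean(F,0),4),np.std(F,0)[:3])
E
```

```text
[-2.1564 -0.3877  5.5204 -0.0501  0.4183  0.0106  0.4919  0.183   0.0432] [0.32461719 0.32964296 0.59751728]
```

Call:
{"name": "carry_out", "arguments": {
  "steps": [
    [[0, 0, -0.0005], 0, 1],
    [[0, 0, -0.0005], 0, 1],
    [[0, 0, -0.0005], 0, 1],
    [[0, 0, -0.0005], 0, 1]
  ]
}}

```text
time: 11.25
tool_pos: [0.4919, 0.1831, 0.0432]
ee_rot: [-3.142, 0.0, -2.564]
wrist_force: [-1.8, -1.2, 5.2]
width: 0.0508
finger_force: 30.0
```

```bash
python3 - <<'E'
from h import *
F=[]
for k in range(6):
    robot.snapshot('top');o=robot.get_obs();F.append(np.r_[o['wrist_force'],o['wrist_torque'],o['tool_pos']])
print(np.round(np.mean(F,0),4),o['time'])
E
```

```text
[-1.7544e+00 -4.1100e-01  4.9718e+00 -3.0200e-02  4.0300e-01  7.0000e-04
  4.9190e-01  1.8300e-01  4.3200e-02] 11.55
```

Call:
{"name": "carry_out", "arguments": {
  "steps": [
    [[0, 0, -0.0004], 0, 1],
    [[0, 0, -0.0004], 0, 1],
    [[0, 0, -0.0004], 0, 1],
    [[0, 0, -0.0004], 0, 1]
  ]
}}

```text
time: 12.05
tool_pos: [0.4919, 0.183, 0.0433]
ee_rot: [3.142, 0.0, -2.564]
wrist_force: [-0.4, -0.2, 3.3]
width: 0.0505
finger_force: 30.0
```

```bash
python3 - <<'E'
from h import *
F=[]
for k in range(4):
    robot.snapshot('top');o=robot.get_obs();F.append(np.r_[o['wrist_force'],o['wrist_torque'],o['tool_pos']])
print(np.round(np.mean(F,0),4),o['time'])
E
```

```text
[-0.385  -0.1309  2.655   0.0566  0.0919  0.0137  0.4919  0.183   0.0433] 12.25
```

Call:
{"name": "carry_out", "arguments": {
  "steps": [
    [[0, 0, -0.0002], 0, 1],
    [[0, 0, -0.0002], 0, 1],
    [[0, 0, -0.0002], 0, -0.12],
    [[0, 0, -0.0002], 0, -0.18],
    [[0, 0, -0.0002], 0, -0.24],
    [[0, 0, -0.0002], 0, -0.3],
    [[0, 0, -0.0002], 0, -0.45],
    [[0, 0, -0.0002], 0, -0.6],
    [[0, 0, -0.0002], 0, -0.7],
    [[0, 0, -0.0002], 0, -0.7]
  ]
}}

```text
time: 13.5
tool_pos: [0.4918, 0.183, 0.0436]
ee_rot: [3.142, 0.0, -2.564]
wrist_force: [-0.2, 0.3, 0.5]
width: 0.0803
finger_force: 0.0
```

```bash
python3 - <<'E'
from h import *
s=snap('scene');w=snap('wrist')
cv2.imwrite('pics/m2.png',np.hstack([cv2.resize(s['image'][150:300,280:480,::-1],(400,300)),cv2.resize(w['image'][100:340,160:480,::-1],(400,300))]))
o=robot.get_obs();print(o['time'],o['tool_pos'],o['width'],o['wrist_force'])
E
```

```text
13.6 [0.491812   0.18300389 0.0435884 ] 0.0796099911635079 [-0.10692432  0.1680238   0.6123212 ]
```

View pics/m2.png

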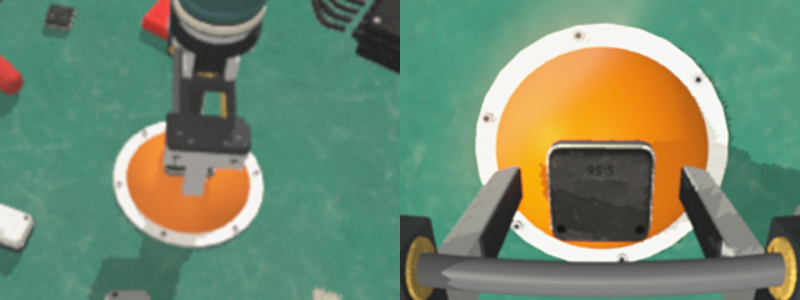

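The jaws are open on both sides, and the sample sits level on the dome at right panel (601,192). I'm lifting straight up and clear.

Call:
{"name": "carry_out", "arguments": {
  "steps": [
    [[0, 0, -0.005], 0, -0.7],
    [[0, 0, -0.015], 0, -0.7],
    [[0, 0, -0.03], 0, -0.7],
    [[0, 0, -0.055], 0, -0.7],
    [[0, 0, -0.085], 0, -0.7],
    [[0, 0, -0.115], 0, -0.7],
    [[0, 0, -0.14], 0, -0.7],
    [[0, 0, -0.15], 0, -0.7],
    [[0, 0, -0.15], 0, -0.7]
  ]
}}

```text
time: 14.72
tool_pos: [0.4922, 0.1831, 0.1946]
ee_rot: [-3.141, 0.002, -2.564]
wrist_force: [1.3, 0.1, -0.9]
width: 0.0797
finger_force: 0.0
```

Call:
{"name": "carry_out", "arguments": {
  "steps": [
    [[0.03, 0, 0], 0, -0.7],
    [[0.07, 0, 0], 0, -0.7],
    [[0.11, 0, 0], 0, -0.7],
    [[0.14, 0, 0], 0, -0.7],
    [[0.15, 0, 0], 0, -0.7],
    [[0.15, 0, 0], 0, -0.7]
  ]
}}

```text
time: 15.48
tool_pos: [0.3661, 0.1011, 0.1931]
ee_rot: [3.141, 0.0, -2.565]
wrist_force: [0.6, 0.2, 0.6]
width: 0.0798
finger_force: 0.0
```

```bash
python3 - <<'E'
from h import *
s=snap('scene');w=snap('top')
cv2.imwrite('pics/m3.png',np.hstack([cv2.resize(s['image'][150:300,280:480,::-1],(400,300)),cv2.resize(w['image'][200:320,210:370,::-1],(400,300))]))
o=robot.get_obs();print(o['time'],o['tool_pos'],o['wrist_force'])
E
```

```text
15.575 [0.36665405 0.1014482  0.19325264] [ 0.03608306  0.18095149 -0.82260143]
```

View pics/m3.png

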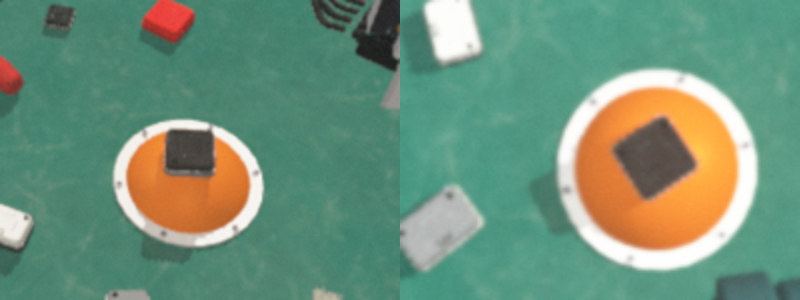

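The sample rests alone on the dome at top panel (655,157), near the dome axis at (657,169) once parallax is allowed for. I'll check the level by depth.

```bash
python3 - <<'E'
from h import *
s=robot.snapshot('top');K=s['mtx'];i=s['image'].astype(int)
v,u=np.mgrid[240:290,290:345];q=i[240:290,290:345];z=s['z_map'][240:290,290:345]
o=cv2.erode(((q.max(2)<110)&(q.max(2)-q.min(2)<35)).astype(np.uint8),np.ones((3,3)))>0;o&=z>0
P=(np.stack([(u-K[0,2])/K[0,0]*z,(v-K[1,2])/K[1,1]*z,z],-1)[o]-s['t'])@s['R']
x=np.linalg.lstsq(np.c_[P[:,:2]-P[:,:2].mean(0),np.ones(len(P))],P[:,2],rcond=None)[0]
print(len(P),P.mean(0),'tilt deg',np.degrees(np.arctan(x[:2])))
E
```

```text
443 [0.49210405 0.18477943 0.0612924 ] tilt deg [-2.13795584 -1.43216802]
```

```bash
python3 -c "
from bench import robot
print(robot.close_job())"
```

```text
the job is handed in; nothing more can be done
None
```

The black-lidded sample is balanced lid up on the orange dome, about 2 mm off the axis and tilted about 2.5° by the last top-camera check; I did not move the grey- and white-lidded samples, and handed the job in with the arm clear at about 16 s.

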